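# Unload the vial shaker into the used-vial box

### The job

Clear the vial shaker after class: by its black handle lift the yellow hold-down plate straight up off the two pins, level and without jamming it, and lay it gently, flat and handle up, in the middle of the white board and lengthwise along it. Then take the blue tray by its fin, push its front lip down on the spring flap of the red box so that the flap opens, tip all three used vials through it, and let the flap close. Finally set the empty tray gently back where it stood on the shaker deck, facing as before, and leave the bottles and the flask alone.

Things in the scene. Friction and masses are not known exactly. Their poses are not given: they have to be found in the camera images.
- shaker: grey vial shaker, a box 200 (x) by 210 (y) by 46 mm that cannot move, black rubber deck on top at z = 50. Origin: centre of its underside; x points away from the tray's lip towards the tray's fin. Two upright steel pins, 12 mm thick, at x = -40, y = -88 and +88; each rises from an aluminium shoulder (20 mm thick, top at z = 85, on which the plate lies) to a round top at z = 136.
- nest (a point): point on the shaker's deck surface (shaker x = 0, y = 0, z = 50) where the tray's origin stands at the start and must return to; axes as the shaker's.
- plate: loose yellow hold-down plate, 90 (x) by 200 (y) by 8 mm, about 0.3 kg, with two long windows and, at y = -88 and +88, two 14.5 mm holes over the shaker's pins; lies on the pins' shoulders just over the tray. Its underside must rise 51 mm to clear the pins. Origin: centre of its underside; z up. On it stands a black handle bar 14 (x) by 80 (y) mm, from z = 8 to z = 48.
- plate_handle (a point): grasp point of the plate's handle, 34 mm above the plate's underside, over its centre; pinch across the 14 mm thickness (plate x).
- board: white board with a wooden edge, 160 (x) by 220 (y) by 12 mm, fixed on the bench; origin: centre of its underside, z up. The plate goes on its middle with the plate's long side (y) along the board's long side (y), either way round.
- tray: loose blue scoop tray, about 0.16 kg. Origin on its underside, z up. Trough 100 (x from -75 to +25) by 76 mm (y), walls 28 mm high at both sides and the back (+x), open at the front (-x): there the 4 mm floor rises over the last 30 mm to a lip 14 mm high, which keeps the vials from rolling out while the tray is level; tipped front down by about 45 degrees they roll out over it. Behind the back wall an upright fin, 14 mm thick (y), from x = 25 to 69 and z = 0 to 56.
- tray_fin (a point): grasp point on the tray's fin: tray x = 47, y = 0, z = 40; pinch across its 14 mm thickness (tray y).
- tray_lip (a point): bottom edge of the tray's open front, middle: tray x = -75, y = 0, z = 0; the edge that pushes the flap.
- bin: red used-vial box, 160 (x) by 140 (y) by 150 mm, fixed on the bench; origin: centre of its underside. Its top has an opening from x = -50 to 54 and 106 mm wide in y, shut by the flap. Along the -x side of the opening (x = -54 to -50) an upright guard, as wide as the box, rises 45 mm above the top (to z = 195) and stops vials rolling too far. Inside it is empty down to a 4 mm floor.
- flap (a joint): the aluminium flap, 99 by 101 mm, level with the box's top when shut (0). It hinges on the box's +x side and its free edge on the -x side swings down into the box, to 1.2 rad. A spring shuts it: about 0.12 N m to start, 0.23 N m at 0.7 rad (2 to 4 N at 60 mm from the hinge); vials lying on it do not open it. Push it with the tray coming over the +x side, front down and pointing to -x, so that the vials roll down over the flap.
- flap_hinge (a point): middle of the flap's hinge line on the top of the box: box x = 53, y = 0, z = 150; axes as the box's.
- vial0: used vial, amber glass with white cap, cylinder 60 mm long, 20 mm thick, about 25 g, lying crosswise (tray y) in the tray; origin: its centre, y along it.
- vial1: used vial like vial0.
- vial2: used vial like vial0.
- amber_bottle: bystander, leave alone: amber reagent bottle, 68 mm thick, 130 mm high, origin under its centre.
- flask: bystander, leave alone: conical glass flask, 80 mm wide, 108 mm high, origin under its centre.
- jar: bystander, leave alone: green glass jar, 60 mm thick, 75 mm high, origin under its centre.

How it is judged:
By the outcome, as a careful person would: the job done as asked, in the order asked, and still so for the second after the job is handed in, with the robot touching nothing.
It also fails if it takes over 72 s, if anything falls off the work surface, if the arm or the gripper's body presses on something with over 40 N, if the wrist force passes 120 N, or if a joint passes its speed limit or range.

### The arm

A 7-joint arm with a two-finger parallel gripper is mounted at the origin on the work surface. World frame = base frame: x ahead of the robot, y to its left, z up, the work surface at z = 0. Lengths are in m, angles in rad, forces in N, time in s.
With the tool pointing down it reaches from about 0.35 to 0.9 m from the base axis. Payload 8.1 kg.
Tool frame: the origin (TCP) lies midway between the tips of the shut fingers; the grasp point (between the pads) lies 19 mm behind it; z points along the fingers, x is the direction in which the jaws open and shut, and the axes are right-handed (so a half turn about z gives the same grasp; the last joint's range is limited). The gripper opens to 92 mm and grips with 3 to 60 N. Pads are 19 mm wide; open, the fingers measure 130 mm over their backs; the gripper's body (75 mm by 190 mm) begins 47 mm behind the grasp point.
Start: joints at [-1.417, 0.434, 0.025, 1.573, -0.012, 1.134, -0.075], TCP at [0.159, 0.605, 0.227] pointing down, gripper open.
Joint ranges: [-2.62, 2.62], [-0.44, 2.09], [-1.27, 1.32], [0.08, 2.57], [-1.32, 4.46], [0.12, 2], [-2.74, 2.74]. Speed limits (rad/s): [2.22, 2.22, 3.01, 3.01, 3.14, 3.14, 3.14].

### API

Orientations are given as a 3x3 rotation matrix whose columns are the frame's x, y, z axes.
In Python, from cell import manip gives the robot as it stands.
- The arm moves only by the shell command python3 -m crank 'ROWS' [FORCE]. ROWS is a JSON object of lists of equal length, an entry for each row: "hand": the opening, from -1 (shut) to 1 (fully open), so that 0 is half open; "dp": the shift along the tool's x, y, z in m, a list of three; "turn": the turn, a rotation vector about the tool's x, y, z in rad, a list of three. A call has 1 to 5 rows; each row is the pose to reach, as a shift and turn from the pose commanded when the call began, along the tool's axes at that moment; what a row does not reach only later rows make up. A row lasts 1/10 s, in which the tool goes at most 50 mm and 8.59 degrees, less where a joint would pass 70% of its speed; a pose out of reach is approached as far as the arm can. A call with a gripper value outside its range is refused whole. The fingers move at their own pace and stop on an object; FORCE is the grip in N (left out, the last holds). Time passes only in rows, so rows that repeat a pose let the fingers close. It gives the time, the measured TCP pose, the force and the opening at its end, in the units of the state.
- manip.get_obs(): the state, without advancing time (a new reading comes with each control period).
- manip.get_image(name): name is "scene" or "top" or "wrist"; returns a dict with "image" (384x512x3 uint8, red, green, blue), "z_map" (384x512 float32, m along the optical axis (not along the pixel's ray), 0 where there is no reading), "K" (3x3 intrinsics, pixels), "k1" (the pictures are not rectified: a ray, as slopes to the right and down, at radius r is drawn at 1 + k1 r^2 times it, then the intrinsics apply), "R" (3x3) and "t" (3): a world point X has camera coordinates R X + t. Camera axes: x right, y down, z forward; pixel columns grow to the right and rows downward; lengths in m; the calibration is good to about 2 mm. A picture is of the moment at which its call begins.
- manip.sign_off(): hands the job in, once; it reports no verdict.
The state is a dict: "clock": time; "joints": joint angles; "joint_velocities": joint speeds; "joint_torque": joint torques, N m; "tool_pos": TCP position; "tool_rot": TCP orientation; "force": force on the tool from outside, world axes, zero at the start; "torque": the same for the moment, N m; "opening": opening from 0.0 (shut) to 1.0 (fully open).
Only numpy, scipy, OpenCV 4.12 (cv2) and the standard library are available. Lean on these libraries where they do the work, as an engineer would, in place of code of your own. Each camera call takes 0.05 s, during which the arm holds its last target. There are 200 camera calls.

## Working session

There is one attempt and no reset: what is moved stays moved. The work goes in short steps, Python scripts to look and compute and a shell command to move; the robot and the scene stay as the last step left them, time stands still between calls to the robot, and variables do not carry over. Pictures are saved under pics/ and viewed, about 8 in all and at most 12, crops included, and the job is handed in when it is done.

```bash
ls; mkdir -p pics; cat > h.py <<'E'
import numpy as np, cv2
from cell import manip
def snap(n,f):
    d=manip.get_image(n); cv2.imwrite('pics/'+f,d['image'][:,:,::-1]); np.savez('pics/'+f+'.npz',**d); return d
def load(f): return dict(np.load('pics/'+f+'.npz'))
def cloud(d):
    """world xyz per pixel from depth"""
    h,w=d['z_map'].shape; v,u=np.mgrid[:h,:w]; return pts(d,u,v,d['z_map'])
def slopes(d,u,v):
    K=d['K']; p=np.stack([np.ravel(u),np.ravel(v)],1).astype(float)[:,None]
    return cv2.undistortPoints(p,K,np.array([float(d['k1']),0,0,0]))[:,0].reshape(np.shape(u)+(2,))
def pts(d,u,v,z):
    s=slopes(d,u,v); c=np.concatenate([s,np.ones(s.shape[:-1]+(1,))],-1)*np.asarray(z)[...,None]
    return (c-d['t'])@d['R']
def plane(d,u,v,zw):
    s=slopes(d,np.asarray(u),np.asarray(v)); r=np.concatenate([s,np.ones(s.shape[:-1]+(1,))],-1)@d['R']
    o=-d['R'].T@d['t']; return o+r*((zw-o[2])/r[...,2])[...,None]
E
python3 - <<'E'
from h import *
a=snap('top','top0.png'); b=snap('scene','scene0.png')
for d in(a,b): print(d['K'].round(1).tolist(),d['k1'],(-d['R'].T@d['t']).round(3),d['R'].round(3).tolist())
cv2.imwrite('pics/both0.png',np.hstack([cv2.imread('pics/top0.png'),cv2.imread('pics/scene0.png')])[:,:,:])
o=manip.get_obs(); print({k:np.round(v,3).tolist() for k,v in o.items()})
E
```

```text
pics
[[361.5, 0.0, 250.3], [0.0, 361.5, 197.4], [0.0, 0.0, 1.0]] 0.014500050958157857 [ 0.397 -0.02   0.937] [[-0.018, -1.0, -0.013], [-0.985, 0.02, -0.171], [0.171, 0.01, -0.985]]
[[498.6, 0.0, 255.4], [0.0, 498.6, 195.6], [0.0, 0.0, 1.0]] -0.10871492894273467 [ 1.216 -0.458  0.853] [[0.591, 0.806, -0.009], [0.538, -0.403, -0.74], [-0.6, 0.433, -0.672]]
{'clock': 0.1, 'joints': [-1.417, 0.435, 0.025, 1.574, -0.012, 1.134, -0.075], 'joint_velocities': [0.001, -0.003, -0.001, -0.004, -0.0, -0.002, 0.001], 'joint_torque': [0.003, -66.913, 0.988, -31.514, -0.061, 0.037, 0.0], 'tool_pos': [0.159, 0.604, 0.226], 'tool_rot': [[0.254, 0.967, -0.0], [0.967, -0.254, -0.001], [-0.001, 0.0, -1.0]], 'force': [-0.887, -0.054, -0.377], 'torque': [0.013, 0.016, 0.019], 'opening': 1.002}
```

View pics/top0.png

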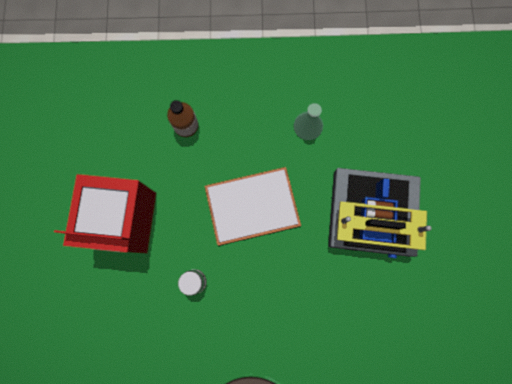

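View pics/scene0.png

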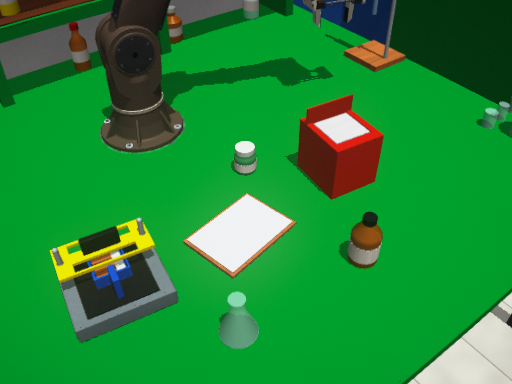

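The top view shows the shaker at right (plate ~(383,226), fin ~(386,187)), the board in the centre (253,206), and the bin at left (flap ~(102,212), guard at ~row 232–246). The bottle, flask and jar are at (182,118), (310,120) and (190,284). The scene view agrees: fin and bin hinge are both on the far (+x) side.

```bash
cat > m.py <<'E'
from h import *
def rect(d,mask,z,largest=True):
    c,_=cv2.findContours(mask.astype(np.uint8),0,cv2.CHAIN_APPROX_NONE); c=max(c,key=cv2.contourArea)[:,0]
    P=plane(d,c[:,0],c[:,1],z)[:,:2]; r=cv2.minAreaRect((P*1000).astype(np.float32)); return np.array(r[0]).round(1),np.array(r[1]).round(1),round(r[2],1)
E
python3 - <<'E'
from m import *
for n in('top0.png','scene0.png'):
    d=load(n); im=d['image']; hsv=cv2.cvtColor(im,cv2.COLOR_RGB2HSV); H,S,V=[hsv[...,i].astype(int) for i in range(3)]
    W=cloud(d); x,y,z=W[...,0],W[...,1],W[...,2]; ok=d['z_map']>0
    print(n,'table z',np.median(z[(H>55)&(H<65)&(S>200)&ok]).round(4))
    inr=(x<0.85)&(x>0.1)&ok
    yel=(H>22)&(H<35)&(S>150)&inr&(y<-.1); print('yellow',yel.sum(),np.median(z[yel]).round(3),rect(d,yel,.093))
    print(' pts med',W[yel].mean(0).round(4))
    white=(S<40)&(V>150)&inr
    b=white&(abs(z-.012)<.012); print('board',rect(d,b,.012), np.median(z[b]))
    f=white&(abs(z-.15)<.02)&(y>.2); print('flap',rect(d,f,.15),np.median(z[f]))
    red=((H<6)|(H>174))&(S>150)&inr&(y>.2)
    t=(red|white)&(abs(z-.15)<.008)&(y>.2); print('bintop',rect(d,t,.15))
    g=red&(z>.185); print('guard',g.sum(),rect(d,g,.195),W[g].mean(0).round(4))
    blk=(V<60)&(z>.12)&(z<.145)&(y<-.2)&inr; print('handle',blk.sum(),rect(d,blk,.133),np.median(z[blk]))
    blu=(H>105)&(H<130)&(S>120)&inr&(y<-.1)&(z>.098); print('fin',blu.sum(),rect(d,blu,.106) if blu.sum()>5 else '',np.median(z[blu]))
    pin=(S<70)&(z>.11)&(y<-.1)&inr&(V>70);k,l,s,cn=cv2.connectedComponentsWithStats(pin.astype(np.uint8))
    for i in range(1,k):
        if s[i,4]>5: m=l==i; print('pin',s[i,4],cn[i].round(1),W[m].mean(0).round(4),W[m][:,2].max().round(3), plane(d,cn[i][0],cn[i][1],.128).round(4))
    sh=ok&(z>.03)&(z<.053)&(y<-.15)&(y>-.6)&(x>.2)&(x<.6)&(S<60); print('shaker',rect(d,sh,.048))
E
```

```text
top0.png table z nan
yellow 415 0.093 (array([ 462.7, -322.6]), array([94.6, 14.6]), 82.9)
 pts med [ 0.4678 -0.3278  0.0924]
board (array([538. , -13.7]), array([145.2, 205.8]), 12.1) 0.012141676350689565
flap (array([509.7, 316.7]), array([101.1,  97.2]), 83.1) 0.1488439638387303
bintop (array([507.3, 315.2]), array([142.8, 158.5]), 83.0)
guard 122 (array([455.9, 321.4]), array([139.4,   4. ]), 83.1) [0.4555 0.3174 0.1944]
handle 222 (array([ 471.6, -310.5]), array([79. , 13.1]), 82.5) 0.13290554654610914
fin 138 (array([ 557.9, -323.7]), array([16.1, 43.5]), 85.3) 0.10595538473908352
pin 19 [347.7 218.6] [ 0.4846 -0.2267  0.1347] 0.138 [ 0.4853 -0.2284  0.128 ]
pin 22 [427.9 227.9] [ 0.4609 -0.4004  0.1347] 0.137 [ 0.4614 -0.4036  0.128 ]
shaker (array([ 511.4, -316.9]), array([210.3, 198.5]), 82.5)
scene0.png table z -0.0002
yellow 1971 0.092 (array([ 479. , -317.3]), array([200.2,  98.4]), 81.9)
 pts med [ 0.4847 -0.3218  0.0901]
board (array([540.3, -15.6]), array([145.9, 206.3]), 12.1) 0.011574185591857127
flap (array([513. , 314.2]), array([101.1,  97.6]), 82.9) 0.14858237643829397
bintop (array([517.7, 311.8]), array([144.8, 163.7]), 80.9)
guard 160 (array([466.9, 317.2]), array([139.6,  17.7]), 84.0) [0.4595 0.3215 0.1903]
handle 313 (array([ 483.6, -318. ]), array([76.6, 24.9]), 82.1) 0.13013837984609725
fin 139 (array([ 565.5, -328.4]), array([14.4, 50.1]), 82.4) 0.10529059934899106
pin 50 [139.4 222.9] [ 0.4904 -0.2308  0.1251] 0.137 [ 0.4933 -0.2317  0.128 ]
pin 59 [ 55.5 253.3] [ 0.4669 -0.4044  0.1253] 0.137 [ 0.4697 -0.4046  0.128 ]
shaker (array([ 553.6, -327.9]), array([206.2, 144. ]), 82.4)
  return _methods._mean(a, axis=axis, dtype=dtype,
  ret = ret.dtype.type(ret / rcount)
```

```bash
cat > goal.py <<'E'
# goal.py x y z toolx_angle_deg tilt_deg (tilt: nose-down of tray, about tool x): prints dp, turn in present tool axes
import sys; from h import *
from scipy.spatial.transform import Rotation as Ro
x,y,z,a,t=map(float,sys.argv[1:6]); o=manip.get_obs(); R=np.array(o['tool_rot']); p=np.array(o['tool_pos'])
c,s=np.cos(np.radians(a)),np.sin(np.radians(a))
G=np.array([[c,s,0],[s,-c,0],[0,0,-1.]])@Ro.from_rotvec([np.radians(t),0,0]).as_matrix()
dp=R.T@(np.array([x,y,z])-p); tn=Ro.from_matrix(R.T@G).as_rotvec()
print('t',round(o['clock'],2),'pos',p.round(4),'x-ang',np.degrees(np.arctan2(R[1,0],R[0,0])).round(2),'zaxis',R[:,2].round(3),'F',np.round(o['force'],1),'T',np.round(o['torque'],2),'open',round(float(o['opening']),3))
print('dp',dp.round(4),'|%.3f|'%np.linalg.norm(dp),'turn',tn.round(4),'%.1fdeg'%np.degrees(np.linalg.norm(tn)),'j',np.round(o['joints'],2))
E
python3 -m crank '{"hand":[0.5,0.5,0.5,0.5,0.5],"dp":[[0,0,-0.03],[0,0,-0.06],[-0.03,0.027,-0.075],[-0.063,0.057,-0.075],[-0.096,0.087,-0.075]],"turn":[[0,0,0],[0,0,0],[0,0,0],[0,0,0],[0,0,0]]}'
python3 -m crank '{"hand":[0,0,0,0,0],"dp":[[-0.033,0.03,0],[-0.066,0.06,0],[-0.099,0.09,0],[-0.132,0.12,0],[-0.165,0.15,0]],"turn":[[0,0,0.1],[0,0,0.2],[0,0,0.3],[0,0,0.4],[0,0,0.5]]}'
python3 goal.py 0.42 0.1 0.3 -7.6 0; python3 goal.py 0.4728 -0.3117 0.25 -7.6 0
```

```text
clock: 0.6
tool_pos: [0.219, 0.4883, 0.3018]
tool_rot: [[0.253, 0.967, 0.0], [0.967, -0.253, 0.0], [0.0, 0.0, -1.0]]
force: [1.8, 0.3, -0.1]
opening: 0.754
clock: 1.1
tool_pos: [0.3221, 0.2899, 0.3016]
tool_rot: [[0.69, 0.724, -0.0], [0.724, -0.69, -0.0], [-0.0, -0.0, -1.0]]
force: [0.6, 0.3, 0.4]
opening: 0.496
t 1.1 pos [0.3221 0.2899 0.3016] x-ang 46.4 zaxis [-0. -0. -1.] F [0.6 0.3 0.4] T [-0.01 -0.11  0.02] open 0.496
dp [-0.07    0.2019  0.0015] |0.214| turn [-1.000e-04  2.000e-04  9.425e-01] 54.0deg j [-1.08  0.05  0.24  1.9  -0.01  1.19 -0.03]
t 1.1 pos [0.3221 0.2899 0.3016] x-ang 46.4 zaxis [-0. -0. -1.] F [0.6 0.3 0.4] T [-0.01 -0.11  0.02] open 0.496
dp [-0.3317  0.5241  0.0515] |0.622| turn [-1.000e-04  2.000e-04  9.425e-01] 54.0deg j [-1.08  0.05  0.24  1.9  -0.01  1.19 -0.03]
```

```bash
python3 -m crank '{"hand":[-0.13,-0.13,-0.13,-0.13,-0.13],"dp":[[-0.024,0.0375,0],[-0.047,0.075,0],[-0.071,0.112,0],[-0.095,0.15,0],[-0.118,0.187,0]],"turn":[[0,0,0.08],[0,0,0.16],[0,0,0.24],[0,0,0.32],[0,0,0.4]]}' >/dev/null
python3 goal.py 0.4728 -0.3117 0.25 -7.6 0
```

```text
t 1.6 pos [0.3765 0.0757 0.3017] x-ang 23.52 zaxis [-0.  0. -1.] F [ 1.6  0.4 -0.2] T [-0.05 -0.08  0.02] open 0.435
dp [-0.0663  0.3936  0.0515] |0.402| turn [-4.000e-04 -1.000e-04  5.432e-01] 31.1deg j [-0.84 -0.07  0.48  2.01  0.04  1.2   0.04]
```

```bash
python3 -m crank '{"hand":[-0.13,-0.13,-0.13,-0.13,-0.13],"dp":[[-0.007,0.041,0],[-0.014,0.082,0.005],[-0.021,0.123,0.01],[-0.028,0.164,0.02],[-0.035,0.205,0.03]],"turn":[[0,0,0.11],[0,0,0.22],[0,0,0.33],[0,0,0.44],[0,0,0.5432]]}' >/dev/null
python3 goal.py 0.4728 -0.3117 0.25 -7.6 0
```

```text
t 2.1 pos [ 0.427  -0.1257  0.2716] x-ang -7.64 zaxis [ 0.001  0.    -1.   ] F [ 1.5  1.  -1. ] T [0.01 0.03 0.02] open 0.435
dp [0.0701 0.1782 0.0216] |0.193| turn [-0.0006 -0.001  -0.0007] 0.1deg j [-0.55  0.09  0.79  1.96 -0.07  1.12  0.14]
```

```bash
python3 -m crank '{"hand":[-0.13,-0.13,-0.13,-0.13,-0.13],"dp":[[0.017,0.044,0.005],[0.034,0.088,0.01],[0.05,0.128,0.015],[0.062,0.158,0.02],[0.07,0.178,0.0216]],"turn":[[0,0,0],[0,0,0],[0,0,0],[0,0,0],[0,0,0]]}' >/dev/null
python3 -m crank '{"hand":[-0.13],"dp":[[0,0,0]],"turn":[[0,0,0]]}' >/dev/null
python3 goal.py 0.4728 -0.3117 0.25 -7.6 0
python3 - <<'E'
from h import *
d=snap('wrist','w1.png'); print(d['K'].round(1).tolist(),d['k1'],(-d['R'].T@d['t']).round(3),d['R'].round(3).tolist())
im=d['image']; hsv=cv2.cvtColor(im,cv2.COLOR_RGB2HSV); W=cloud(d); z=W[...,2]
blk=(hsv[...,2]<70)&(z>.125)&(z<.14)
print(blk.sum(), W[blk].mean(0).round(4), W[blk].min(0).round(3),W[blk].max(0).round(3))
E
```

```text
t 2.7 pos [ 0.4728 -0.3127  0.2494] x-ang -7.63 zaxis [-0.002 -0.002 -1.   ] F [-0.  0.  0.] T [-0.12  0.08  0.03] open 0.432
dp [-0.0001 -0.001  -0.0006] |0.001| turn [ 0.0021  0.0014 -0.0005] 0.1deg j [-0.11  0.4   0.85  1.73 -0.32  1.16  0.69]
[[317.6, 0.0, 253.9], [0.0, 317.6, 192.6], [0.0, 0.0, 1.0]] -0.0705942095160847 [ 0.482 -0.243  0.406] [[0.991, -0.133, -0.001], [-0.128, -0.955, 0.267], [-0.036, -0.264, -0.964]]
1064 [ 0.473  -0.315   0.1317] [ 0.463 -0.354  0.125] [ 0.483 -0.276  0.134]
```

View pics/w1.png

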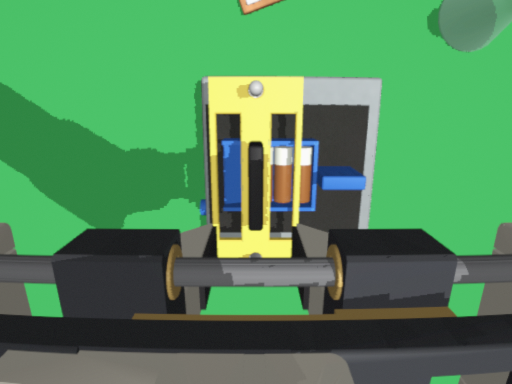

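The wrist view shows the handle's top at (256,185), centred between the fingers, with a pin at (256,88) and the fin at (340,178). I'll refine these numbers from this view.

```bash
python3 - <<'E'
from m import *
d=load('w1.png'); im=d['image']; hsv=cv2.cvtColor(im,cv2.COLOR_RGB2HSV); H,S,V=[hsv[...,i].astype(int) for i in range(3)]; W=cloud(d); z=W[...,2]
up=np.arange(384)[:,None]<260
print('handle',rect(d,(V<70)&(z>.128)&(z<.14)&up,.133))
yel=(H>22)&(H<35)&(S>120)&up&(abs(z-.093)<.005); print('yel',rect(d,yel,.093))
blu=(H>105)&(H<130)&(S>120)&up
f=blu&(abs(z-.106)<.003); print('fin',f.sum(),rect(d,f,.106))
sh=(z>.04)&(z<.054)&(H<150)&~blu&(S<60)&up; print('shaker',rect(d,sh,.049))
E
```

```text
handle (array([ 473.4, -314.4]), array([77.3, 11.6]), 82.1)
yel (array([ 467.9, -308.9]), array([184.8,  81.9]), 84.3)
fin 591 (array([ 558.1, -326.7]), array([13.1, 43.5]), 82.5)
shaker (array([ 568.7, -314.2]), array([178.7,  85.3]), 82.6)
```

```bash
python3 -m crank '{"hand":[-0.13,-0.13,-0.13,-0.13,-0.13],"dp":[[0,0,0.03],[0,0,0.065],[0,0,0.1],[0,0,0.13],[0,0,0.149]],"turn":[[0.001,0.001,0],[0.002,0.001,0],[0.002,0.001,0],[0.002,0.001,0],[0.002,0.001,0]]}' 5
python3 goal.py 0.4728 -0.313 0.1 -7.6 0
python3 -m crank '{"hand":[-0.4,-0.7,-1,-1,-1],"dp":[[0,0,0],[0,0,0],[0,0,0],[0,0,0],[0,0,0]],"turn":[[0,0,0],[0,0,0],[0,0,0],[0,0,0],[0,0,0]]}' 5
python3 goal.py 0.4728 -0.313 0.1 -7.6 0
```

```text
clock: 3.25
tool_pos: [0.4728, -0.3071, 0.0991]
tool_rot: [[0.992, -0.127, -0.001], [-0.127, -0.992, 0.004], [-0.001, -0.004, -1.0]]
force: [-0.7, -0.3, 0.4]
opening: 0.435
t 3.25 pos [ 0.4728 -0.3071  0.0991] x-ang -7.31 zaxis [-0.001  0.004 -1.   ] F [-0.7 -0.3  0.4] T [-0.09  0.04 -0.  ] open 0.435
dp [ 0.0007  0.0059 -0.0009] |0.006| turn [-0.0039  0.0013  0.0051] 0.4deg j [-0.01  0.56  0.72  1.91 -0.49  0.86  0.83]
clock: 3.75
tool_pos: [0.4744, -0.3098, 0.1024]
tool_rot: [[0.992, -0.129, 0.004], [-0.129, -0.992, 0.001], [0.003, -0.002, -1.0]]
force: [-0.1, 2.2, 7.5]
opening: 0.152
t 3.75 pos [ 0.4744 -0.3098  0.1024] x-ang -7.4 zaxis [ 0.004  0.001 -1.   ] F [-0.1  2.2  7.5] T [ 0.28  0.15 -0.08] open 0.152
dp [-0.0011  0.0034  0.0024] |0.004| turn [-0.0019 -0.0033  0.0036] 0.3deg j [-0.01  0.56  0.72  1.9  -0.48  0.86  0.83]
```

```bash
python3 -m crank '{"hand":[-1,-1,-1],"dp":[[0,0,0],[0,0,-0.001],[0,0,-0.002]],"turn":[[0,0,0],[0,0,0],[0,0,0]]}' 5
python3 goal.py 0.4728 -0.313 0.1 -7.6 0
```

```text
clock: 4.05
tool_pos: [0.4733, -0.3094, 0.1032]
tool_rot: [[0.992, -0.129, 0.001], [-0.129, -0.992, 0.002], [0.001, -0.002, -1.0]]
force: [0.8, -0.4, -4.7]
opening: 0.154
t 4.05 pos [ 0.4733 -0.3094  0.1032] x-ang -7.41 zaxis [ 0.001  0.002 -1.   ] F [ 0.8 -0.4 -4.7] T [-0.11 -0.04 -0.05] open 0.154
dp [-0.0001  0.0037  0.0032] |0.005| turn [-0.0023 -0.0008  0.0034] 0.2deg j [-0.01  0.56  0.73  1.9  -0.48  0.86  0.83]
```

```bash
python3 -m crank '{"hand":[-1,-1,-1,-1,-1],"dp":[[0,0,0],[0,0,0],[0,0,-0.002],[0,0,-0.006],[0,0,-0.01]],"turn":[[0,0,0],[0,0,0],[0,0,0],[0,0,0],[0,0,0]]}' 30
python3 goal.py 0.4728 -0.313 0.1 -7.6 0
```

```text
clock: 4.55
tool_pos: [0.4734, -0.3097, 0.1134]
tool_rot: [[0.992, -0.129, 0.001], [-0.129, -0.992, 0.002], [0.001, -0.002, -1.0]]
force: [0.4, 0.5, -3.7]
opening: 0.148
t 4.55 pos [ 0.4734 -0.3097  0.1134] x-ang -7.41 zaxis [ 0.001  0.002 -1.   ] F [ 0.4  0.5 -3.7] T [-0.15  0.01 -0.  ] open 0.148
dp [-0.0002  0.0034  0.0134] |0.014| turn [-0.002  -0.0008  0.0033] 0.2deg j [-0.02  0.54  0.74  1.89 -0.47  0.88  0.82]
```

```bash
python3 -m crank '{"hand":[-1,-1,-1,-1,-1],"dp":[[0,0,-0.008],[0,0,-0.018],[0,0,-0.028],[0,0,-0.038],[0,0,-0.048]],"turn":[[0,0,0],[0,0,0],[0,0,0],[0,0,0],[0,0,0]]}' | grep force
python3 -m crank '{"hand":[-1,-1,-1,-1,-1],"dp":[[0,0,-0.01],[0,0,-0.02],[0,0,-0.035],[0,0,-0.05],[0,0,-0.065]],"turn":[[0,0,0],[0,0,0],[0,0,0],[0,0,0],[0,0,0]]}' | grep force
python3 goal.py 0.538 -0.0125 0.22 12.1 0
python3 - <<'E'
from m import *
d=snap('scene','scene1.png');snap('wrist','w2.png')
a=d['image'][180:384,0:300]; b=cv2.imread('pics/w2.png')[40:260,130:400]
cv2.imwrite('pics/c1.png',np.hstack([cv2.resize(a[:,:,::-1],(440,300)),cv2.resize(b,(360,300))]))
E
```

```text
force: [-0.0, 0.4, -3.5]
force: [1.0, 0.6, -3.7]
t 5.55 pos [ 0.4731 -0.3098  0.2271] x-ang -7.42 zaxis [ 0.001  0.002 -1.   ] F [ 1.   0.6 -3.7] T [-0.09  0.05 -0.01] open 0.154
dp [ 0.0259 -0.3032  0.0078] |0.304| turn [-0.002  -0.0012 -0.3406] 19.5deg j [-0.1   0.41  0.83  1.77 -0.34  1.11  0.71]
```

View pics/c1.png

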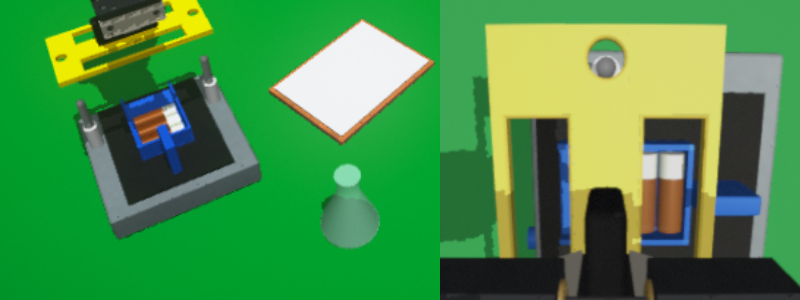

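```bash
python3 -m crank '{"hand":[-1,-1,-1,-1,-1],"dp":[[0.002,-0.02,0],[0.005,-0.05,0],[0.007,-0.085,0],[0.01,-0.12,0],[0.013,-0.155,0]],"turn":[[0,0,-0.04],[0,0,-0.09],[0,0,-0.14],[0,0,-0.19],[-0.001,0,-0.24]]}' | grep force
python3 goal.py 0.538 -0.0108 0.22 12.1 0
```

```text
force: [0.7, 0.8, -3.4]
t 6.15 pos [ 0.5059 -0.1564  0.2259] x-ang 6.44 zaxis [ 0.001  0.001 -1.   ] F [ 0.7  0.8 -3.4] T [-0.09  0.01 -0.01] open 0.154
dp [ 0.0482 -0.1411  0.0061] |0.149| turn [-0.0009 -0.0007 -0.0987] 5.7deg j [-0.38  0.33  0.77  1.85 -0.26  1.07  0.6 ]
```

```bash
python3 -m crank '{"hand":[-1,-1,-1,-1,-1],"dp":[[0.012,-0.035,0],[0.024,-0.07,0.001],[0.035,-0.102,0.002],[0.043,-0.126,0.002],[0.048,-0.141,0.003]],"turn":[[0,0,-0.025],[0,0,-0.05],[0,0,-0.075],[-0.001,0,-0.095],[-0.001,0,-0.0987]]}' | grep force
python3 -m crank '{"hand":[-1,-1],"dp":[[0,0,0.0],[0,0,0.0]],"turn":[[0,0,0],[0,0,0]]}' | grep force
python3 goal.py 0.538 -0.0108 0.22 12.1 0
python3 - <<'E'
from m import *
for n in('top','scene','wrist'):
    d=snap(n,n+'3.png'); hsv=cv2.cvtColor(d['image'],cv2.COLOR_RGB2HSV); H,S,V=[hsv[...,i].astype(int) for i in range(3)]; W=cloud(d); z=W[...,2]
    yel=(H>22)&(H<35)&(S>120)&(z>.18); print(n,'yel',yel.sum(),np.percentile(z[yel],[5,50,95]).round(4))
    P=W[yel&(abs(z-np.median(z[yel]))<.004)]; c=np.linalg.lstsq(np.c_[P[:,:2]-P[:,:2].mean(0),np.ones(len(P))],P[:,2],rcond=None)[0]; print(' plane slope',c.round(4))
    print(rect(d,yel&(z>c[2]-.006),c[2]))
E
```

```text
force: [-0.4, 0.2, -4.2]
force: [-0.1, 0.7, -3.3]
t 6.85 pos [ 0.538  -0.0134  0.2233] x-ang 11.94 zaxis [ 0.001 -0.001 -1.   ] F [-0.1  0.7 -3.3] T [-0.08  0.04 -0.03] open 0.149
dp [ 0.0006 -0.0026  0.0033] |0.004| turn [ 0.0011 -0.0006 -0.0028] 0.2deg j [-0.61  0.34  0.71  1.83 -0.25  1.06  0.4 ]
top yel 613 [0.2122 0.2144 0.2174]
 plane slope [-0.0034 -0.008   0.2143]
(array([552.8, -89.8]), array([89.8, 53.6]), 11.4)
scene yel 1779 [0.2079 0.2136 0.3029]
 plane slope [-0.0025 -0.0029  0.2133]
(array([542.5, -23. ]), array([ 95.3, 204. ]), 11.8)
wrist yel 18102 [0.2117 0.2129 0.2142]
 plane slope [0.0013 0.0009 0.2129]
(array([527.2,  32.8]), array([90., 91.]), 11.8)
```

View pics/scene3.png

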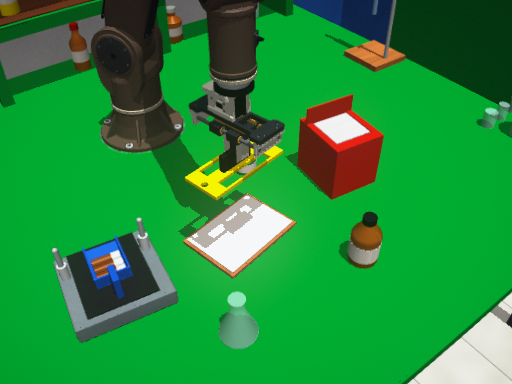

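The plate is level over the board. Top and scene views agree that it needs +0.4 mm in x, about +4.7 mm in y and about 0.2° of turn; plate top is 10 mm under the TCP.

```bash
python3 goal.py 0.5384 -0.0087 0.05 12.2 0
python3 -m crank '{"hand":[-1,-1,-1,-1,-1],"dp":[[0.001,-0.002,0.025],[0.0014,-0.0045,0.065],[0.0014,-0.0045,0.11],[0.0014,-0.0045,0.15],[0.0014,-0.0045,0.173]],"turn":[[0,0,-0.002],[0.001,0,-0.0045],[0.001,0,-0.0045],[0.001,0,-0.0045],[0.001,0,-0.0045]]}' | grep force
python3 -m crank '{"hand":[-1,-1],"dp":[[0,0,0.0],[0,0,0.0]],"turn":[[0,0,0],[0,0,0]]}' | grep force
python3 goal.py 0.5384 -0.0087 0.03 12.2 0
python3 - <<'E'
from m import *
for n in('top','scene'):
    d=snap(n,n+'4.png'); hsv=cv2.cvtColor(d['image'],cv2.COLOR_RGB2HSV); H,S,V=[hsv[...,i].astype(int) for i in range(3)]; W=cloud(d); z=W[...,2]
    yel=(H>22)&(H<35)&(S>120)&(z>.02)&(z<.06)&(W[...,1]>-.2); print(n,'yel',yel.sum(),np.percentile(z[yel],[5,50,95]).round(4),rect(d,yel,np.median(z[yel])))
E
```

```text
t 7.0 pos [ 0.538  -0.0141  0.2237] x-ang 11.84 zaxis [ 0.001 -0.001 -1.   ] F [ 0.1 -0.7 -3.3] T [-0.07  0.11 -0.  ] open 0.154
dp [ 0.0012 -0.0054  0.1737] |0.174| turn [ 0.0008 -0.0013 -0.0062] 0.4deg j [-0.61  0.34  0.71  1.83 -0.25  1.06  0.4 ]
force: [0.3, -0.9, -3.5]
force: [-0.3, -0.1, -3.2]
t 7.7 pos [ 0.5393 -0.0088  0.0512] x-ang 12.17 zaxis [ 0.001  0.    -1.   ] F [-0.3 -0.1 -3.2] T [-0.14  0.01 -0.02] open 0.15
dp [-0.0009 -0.0003  0.0212] |0.021| turn [-0.0001 -0.0014 -0.0006] 0.1deg j [-0.48  0.56  0.56  2.   -0.46  0.7   0.58]
top yel 481 [0.0395 0.042  0.0445] (array([554.5, -85.8]), array([87.1, 53.7]), 11.7)
scene yel 1170 [0.0356 0.0416 0.0446] (array([544. , -17.1]), array([ 95. , 203.7]), 12.3)
```

```bash

python3 -m crank '{"hand":[-1,-1,-1,-1,-1],"dp":[[-0.0009,0,0.006],[-0.001,0,0.012],[-0.001,0,0.016],[-0.001,0,0.018],[-0.001,0,0.019]],"turn":[[0,0,0],[0,0,0],[0,0,0],[0,0,0],[0,0,0]]}' | grep -E "force|pos"
python3 -m crank '{"hand":[-1,-1],"dp":[[0,0,0.0005],[0,0,0.001]],"turn":[[0,0,0],[0,0,0]]}' | grep -E "force|pos"

```

```text
tool_pos: [0.5379, -0.0079, 0.0313]
force: [0.4, -0.0, -4.0]
tool_pos: [0.5382, -0.0079, 0.0306]
force: [-0.2, -0.2, -3.9]
```

```bash

python3 -m crank '{"hand":[-1,-1,-1],"dp":[[0,0,0.0005],[0,0,0.001],[0,0,0.001]],"turn":[[0,0,0],[0,0,0],[0,0,0]]}' | grep -E "force|pos"
python3 -m crank '{"hand":[-1,-1,-1],"dp":[[0,0,0.0005],[0,0,0.001],[0,0,0.001]],"turn":[[0,0,0],[0,0,0],[0,0,0]]}' | grep -E "force|pos"

```

```text
tool_pos: [0.5381, -0.0079, 0.0296]
force: [-0.2, 0.3, -3.3]
tool_pos: [0.5381, -0.0079, 0.0294]
force: [-4.1, 0.5, 9.8]
```

```bash

python3 -m crank '{"hand":[-1,-1,-0.75,-0.5,-0.3],"dp":[[0,0,-0.0005],[0,0,-0.001],[0,0,-0.001],[0,0,-0.001],[0,0,-0.001]],"turn":[[0,0,0],[0,0,0],[0,0,0],[0,0,0],[0,0,0]]}' 5 | grep -E "force|pos|open"
python3 -m crank '{"hand":[-0.1,-0.1,-0.1,0,0],"dp":[[0,0,-0.005],[0,0,-0.02],[0,0,-0.045],[0,0,-0.08],[0,0,-0.125]],"turn":[[0,0,0],[0,0,0],[0,0,0],[0,0,0],[0,0,0]]}' 5 | grep -E "force|pos|open"
python3 goal.py 0.5576 -0.3243 0.25 82.4 0
python3 - <<'E'
from m import *
for n in('top','scene'):
    d=snap(n,n+'5.png'); hsv=cv2.cvtColor(d['image'],cv2.COLOR_RGB2HSV); H,S,V=[hsv[...,i].astype(int) for i in range(3)]; W=cloud(d); x,y,z=[W[...,i] for i in range(3)]
    yel=(H>22)&(H<35)&(S>120)&(z>.01)&(z<.06)&(y>-.2)&(abs(x-.54)<.2); print(n,'yel',yel.sum(),np.percentile(z[yel],[5,50,95]).round(4),rect(d,yel,.02))
    blu=(H>105)&(H<130)&(S>120)&(abs(x-.5)<.2)&(y<-.1); f=blu&(abs(z-.106)<.004); print('fin',f.sum(),rect(d,f,.106)); 
    sh=(z>.03)&(z<.053)&(y<-.15)&(y>-.6)&(abs(x-.5)<.2)&(S<60); print('shaker',rect(d,sh|blu,.05))
E
```

```text
tool_pos: [0.5384, -0.008, 0.0298]
force: [0.5, -0.2, 0.8]
opening: 0.278
tool_pos: [0.5368, -0.0082, 0.1552]
force: [1.2, 1.2, -0.1]
opening: 0.497
t 10.1 pos [ 0.5368 -0.0082  0.1552] x-ang 12.24 zaxis [-0.001  0.    -1.   ] F [ 1.2  1.2 -0.1] T [-0.01 -0.04 -0.02] open 0.497
dp [-0.0468  0.3133 -0.0949] |0.331| turn [-1.1000e-03  8.0000e-04 -1.2246e+00] 70.2deg j [-0.58  0.42  0.67  1.92 -0.33  0.92  0.47]
top yel 390 [0.0178 0.0204 0.0231] (array([552.6, -83.4]), array([86.4, 50.2]), 11.8)
fin 112 (array([ 558.9, -324.9]), array([13.8, 41.3]), 85.3)
shaker (array([ 507.7, -315.6]), array([209.9, 206. ]), 82.3)
scene yel 1628 [0.0136 0.0191 0.0221] (array([542.2, -16.2]), array([ 94.5, 203.5]), 12.3)
fin 128 (array([ 563.2, -327.9]), array([14.2, 45.4]), 81.8)
shaker (array([ 524. , -323.9]), array([205.9, 213.2]), 82.4)
```

```bash

python3 -m crank '{"hand":[0,0,0,0,0],"dp":[[-0.003,0.02,-0.03],[-0.008,0.055,-0.06],[-0.013,0.09,-0.08],[-0.019,0.125,-0.09],[-0.024,0.16,-0.095]],"turn":[[0,0,-0.13],[0,0,-0.26],[0,0,-0.39],[0,0,-0.52],[0,0,-0.65]]}' 5 | grep -E "force"
python3 goal.py 0.5592 -0.3257 0.2 82.4 0
```

```text
force: [-0.0, -0.6, 0.1]
t 10.7 pos [ 0.5485 -0.1712  0.251 ] x-ang 49.81 zaxis [ 0.003  0.001 -1.   ] F [-0.  -0.6  0.1] T [-0.04 -0.    0.  ] open 0.503
dp [-0.1113  0.1078  0.0509] |0.163| turn [ 0.0027 -0.0021 -0.5688] 32.6deg j [-0.22  0.36  0.59  1.7  -0.22  1.14  1.3 ]
```

```bash

python3 -m crank '{"hand":[0,0,0,0,0],"dp":[[-0.024,0.023,0],[-0.05,0.048,0.005],[-0.076,0.073,0.015],[-0.098,0.095,0.03],[-0.111,0.108,0.051]],"turn":[[0,0,-0.12],[0,0,-0.24],[0,0,-0.36],[0,0,-0.48],[0.002,-0.002,-0.5688]]}' 5 | grep -E "force"
python3 -m crank '{"hand":[0,0],"dp":[[0,0,0],[0,0,0]],"turn":[[0,0,0],[0,0,0]]}' | grep force
python3 goal.py 0.5592 -0.3257 0.071 82.4 0
python3 - <<'E'
from m import *
d=snap('wrist','w6.png'); hsv=cv2.cvtColor(d['image'],cv2.COLOR_RGB2HSV); H,S,V=[hsv[...,i].astype(int) for i in range(3)]; W=cloud(d); x,y,z=[W[...,i] for i in range(3)]
blu=(H>105)&(H<130)&(S>120); f=blu&(abs(z-.106)<.005); print('fin',f.sum(),rect(d,f,.106),np.median(z[f]))
w=blu&(abs(z-.078)<.004); print('walls',w.sum(),rect(d,w,.078))
E
```

```text
force: [0.6, -0.6, -0.2]
force: [0.4, 0.7, 0.3]
t 11.4 pos [ 0.558  -0.3239  0.198 ] x-ang 81.95 zaxis [-0.002  0.001 -1.   ] F [0.4 0.7 0.3] T [ 0.03 -0.   -0.  ] open 0.502
dp [-0.0016  0.0018  0.127 ] |0.127| turn [-0.0026 -0.0003 -0.0079] 0.5deg j [ 0.15  0.51  0.45  1.58 -0.24  1.11  2.09]
fin 868 (array([ 557.7, -327.8]), array([13.7, 43.3]), 82.2) 0.10482828263598551
walls 1608 (array([ 489.2, -318.1]), array([ 75.8, 100.9]), 82.5)
```

View pics/w6.png

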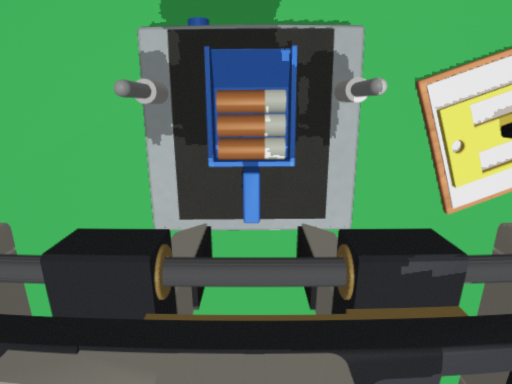

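The wrist view shows three vials in the tray at (250,100), (250,125) and (250,149), with the fin at (251,197) between the fingers. The fin is measured at (0.558–0.559, −0.326) with yaw about 82.3°, so I descend onto it.

```bash

python3 -m crank '{"hand":[0,0,0,0,-0.2],"dp":[[-0.0005,0.001,0.025],[-0.001,0.001,0.06],[-0.0015,0.001,0.095],[-0.002,0.001,0.117],[-0.002,0.001,0.126]],"turn":[[0,0,-0.002],[-0.002,0,-0.006],[-0.002,0,-0.006],[-0.002,0,-0.006],[-0.002,0,-0.006]]}' 4 | grep -E "force"
python3 -m crank '{"hand":[-0.3,-0.4],"dp":[[0,0,0],[0,0,0]],"turn":[[0,0,0],[0,0,0]]}' 4| grep force
python3 goal.py 0.559 -0.326 0.072 82.4 0
```

```text
force: [0.2, 0.3, 0.3]
force: [-0.1, 0.7, -0.4]
t 12.15 pos [ 0.56   -0.3262  0.074 ] x-ang 82.46 zaxis [ 0.003 -0.001 -1.   ] F [-0.1  0.7 -0.4] T [ 0.02 -0.03  0.02] open 0.323
dp [ 0.     -0.0011  0.002 ] |0.002| turn [0.0027 0.0009 0.001 ] 0.2deg j [ 0.19  0.64  0.39  1.7  -0.31  0.86  2.15]
```

```bash

python3 -m crank '{"hand":[-0.5,-0.6,-0.7,-0.8,-1],"dp":[[0,0,0.001],[0,0,0.001],[0,0,0.001],[0,0,0.001],[0,0,0.001]],"turn":[[0,0,0],[0,0,0],[0,0,0],[0,0,0],[0,0,0]]}' 4| grep -E "force|pos"
python3 -m crank '{"hand":[-1,-1,-1],"dp":[[0,0,0],[0,0,0],[0,0,0]],"turn":[[0,0,0],[0,0,0],[0,0,0]]}' 25| grep -E "force|pos"
python3 goal.py 0.559 -0.326 0.072 82.4 0
python3 - <<'E'
from m import *
for n in('top','scene','wrist'):
    d=snap(n,n+'7.png'); hsv=cv2.cvtColor(d['image'],cv2.COLOR_RGB2HSV); H,S,V=[hsv[...,i].astype(int) for i in range(3)]; W=cloud(d); x,y,z=[W[...,i] for i in range(3)]
    blu=(H>105)&(H<130)&(S>120)&(x>.35)&(x<.7); w=blu&(abs(z-.078)<.004); print(n,w.sum(),rect(d,w,.078))
E
```

```text
tool_pos: [0.5592, -0.3263, 0.072]
force: [-0.3, 1.2, 5.8]
tool_pos: [0.5592, -0.3263, 0.072]
force: [-0.8, 1.3, 5.5]
t 12.95 pos [ 0.5592 -0.3263  0.072 ] x-ang 82.43 zaxis [ 0.001 -0.001 -1.   ] F [-0.8  1.3  5.5] T [0.2  0.24 0.01] open 0.153
dp [ 0.0003 -0.0003 -0.    ] |0.000| turn [0.0014 0.0004 0.0005] 0.1deg j [ 0.19  0.65  0.39  1.7  -0.31  0.86  2.16]
top 158 (array([ 488.9, -315.5]), array([76. , 98.6]), 82.9)
scene 38 (array([ 581.4, -331. ]), array([ 9.3, 14. ]), 12.0)
wrist 4674 (array([ 491.4, -318.4]), array([75.8, 97.4]), 82.4)
```

```bash

python3 -m crank '{"hand":[-1,-1,-1,-1,-1],"dp":[[0,0,0],[0,0,-0.002],[0,0,-0.007],[0,0,-0.017],[0,0,-0.032]],"turn":[[0,0,0],[0,0,0],[0,0,0],[0,0,0],[0,0,0]]}' 55| grep -E "force|pos"
python3 -m crank '{"hand":[-1,-1,-1,-1,-1],"dp":[[0,0,-0.02],[0,0,-0.05],[0,-0.0,-0.09],[0.02,0,-0.13],[0.045,0,-0.17]],"turn":[[0,0,0],[0,0,0],[0,0,0],[0,0,0],[0,0,0]]}' | grep -E "force|pos"
python3 goal.py 0.6226 0.301 0.28 83 0
python3 - <<'E'
from m import *
d=snap('scene','s8.png'); snap('wrist','w8.png')
cv2.imwrite('pics/c8.png',np.hstack([cv2.imread('pics/s8.png')[140:384,0:300],cv2.imread('pics/w8.png')[0:244,100:400]]))
E
```

```text
tool_pos: [0.5584, -0.3259, 0.1036]
force: [0.2, 0.2, -2.5]
tool_pos: [0.5639, -0.2826, 0.2763]
force: [2.0, -0.2, -2.5]
t 14.1 pos [ 0.5639 -0.2826  0.2763] x-ang 82.25 zaxis [ 0.001 -0.002 -1.   ] F [ 2.  -0.2 -2.5] T [ 0.02 -0.23 -0.02] open 0.153
dp [ 0.5862 -0.0205 -0.0046] |0.587| turn [ 0.0016  0.0016 -0.0131] 0.8deg j [ 0.06  0.43  0.47  1.51 -0.2   1.25  2.  ]
```

View pics/c8.png

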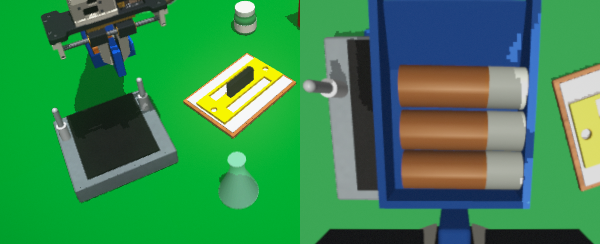

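The crop shows the tray level with all three vials at the back (rows ~87–170), an empty shaker, and the plate flat and handle-up in the middle of the board. I carry the tray over to the bin.

```bash

python3 -m crank '{"hand":[-1,-1,-1,-1,-1],"dp":[[0.036,-0.001,0],[0.074,-0.002,0],[0.112,-0.004,0],[0.15,-0.005,0],[0.188,-0.006,0]],"turn":[[0,0,0],[0,0,-0.003],[0,0,-0.006],[0,0,-0.009],[0.001,0.001,-0.01]]}' | grep -E "force|pos"
python3 -m crank '{"hand":[-1,-1,-1,-1,-1],"dp":[[0.038,-0.001,0],[0.076,-0.002,0],[0.114,-0.004,0],[0.152,-0.005,0],[0.19,-0.006,0]],"turn":[[0,0,0],[0,0,0],[0,0,0],[0,0,0],[0,0,0]]}' | grep -E "force|pos"
python3 goal.py 0.6226 0.301 0.28 83 0
```

```text
tool_pos: [0.5831, -0.0934, 0.2736]
force: [-0.2, -0.4, -1.8]
tool_pos: [0.6005, 0.0957, 0.2738]
force: [0.7, 0.2, -2.2]
t 15.2 pos [0.6005 0.0957 0.2738] x-ang 82.97 zaxis [-0.  0. -1.] F [ 0.7  0.2 -2.2] T [-0.03 -0.19  0.  ] open 0.148
dp [ 0.2064 -0.0033 -0.0062] |0.207| turn [-0.0001 -0.0004 -0.0006] 0.0deg j [-0.51  0.38  0.37  1.57 -0.14  1.22  1.34]
```

```bash

python3 -m crank '{"hand":[-1,-1,-1,-1,-1],"dp":[[0.035,-0.001,-0.002],[0.068,-0.001,-0.004],[0.1,-0.002,-0.006],[0.13,-0.002,-0.006],[0.157,-0.003,-0.006]],"turn":[[0,0,0],[0,0,0],[0,0,0],[0,0,0],[0,0,0]]}' | grep -E "force|pos"
python3 -m crank '{"hand":[-1,-1,-1,-1,-1],"dp":[[0.022,0,0],[0.037,0,0],[0.046,0,0],[0.049,-0.001,0],[0.049,-0.001,0]],"turn":[[0,0,0],[0,0,0],[0,0,0],[0,0,0],[0,0,0]]}' | grep -E "force|pos"
python3 goal.py 0.6226 0.301 0.28 83 0
python3 - <<'E'
from m import *
for n in('top','scene'):
    d=snap(n,n+'9.png'); hsv=cv2.cvtColor(d['image'],cv2.COLOR_RGB2HSV); H,S,V=[hsv[...,i].astype(int) for i in range(3)]; W=cloud(d); x,y,z=[W[...,i] for i in range(3)]
    blu=(H>105)&(H<130)&(S>120)&(x>.35)&(x<.75)&(z>.2); w=blu&(abs(z-.286)<.006); print(n,w.sum(),np.median(z[w]),rect(d,w,.286),[W[blu][:,i].min().round(3) for i in range(3)])
E
```

```text
tool_pos: [0.6169, 0.2522, 0.2797]
force: [-0.4, 0.3, -2.4]
tool_pos: [0.6219, 0.2992, 0.2796]
force: [-0.2, 0.4, -2.2]
t 16.2 pos [0.6219 0.2992 0.2796] x-ang 82.97 zaxis [-0.  0. -1.] F [-0.2  0.4 -2.2] T [-0.01 -0.16  0.04] open 0.15
dp [ 0.0019  0.0005 -0.0004] |0.002| turn [-0.0003 -0.0001 -0.0005] 0.0deg j [-0.72  0.52  0.33  1.33 -0.17  1.32  1.06]
top 418 0.28467186357667906 (array([554.1, 305.4]), array([ 78. , 107.4]), 82.5) [np.float64(0.397), np.float64(-0.02), np.float64(0.259)]
scene 165 0.2841499986778261 (array([555.7, 265. ]), array([102.6,  30.8]), 7.3) [np.float64(0.501), np.float64(0.213), np.float64(0.258)]
```

View pics/scene9.png

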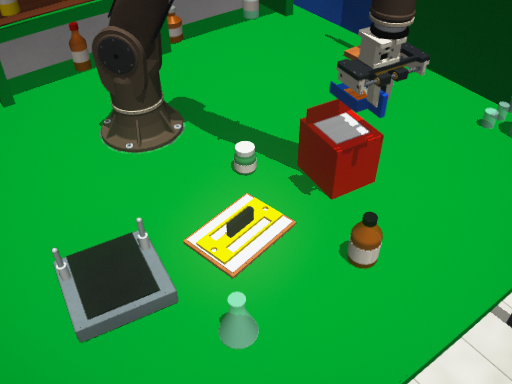

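```bash
python3 goal.py 0.6155 0.3029 0.215 83 -12
python3 -m crank '{"hand":[-1,-1,-1,-1,-1],"dp":[[0.001,0,0.01],[0.002,-0.002,0.025],[0.003,-0.004,0.042],[0.003,-0.006,0.056],[0.003,-0.007,0.064]],"turn":[[-0.03,0,0],[-0.07,0,0],[-0.12,0,0],[-0.17,0,0],[-0.21,0,0]]}' | grep -E "force|pos"
python3 -m crank '{"hand":[-1,-1],"dp":[[0,0,0],[0,0,0]],"turn":[[0,0,0],[0,0,0]]}' | grep -E "force"
for g in "0.6155 0.3029 0.207 83 -12" "0.6051 0.3041 0.2035 83 -25" "0.5892 0.3061 0.213 83 -40" "0.577 0.3076 0.217 83 -52"; do python3 goal.py $g; done
```

```text
t 16.3 pos [0.6222 0.2985 0.2798] x-ang 82.92 zaxis [ 0.  0. -1.] F [-0.1 -0.3 -2.5] T [-0.01 -0.15  0.01] open 0.149
dp [ 0.0036 -0.0071  0.0648] |0.065| turn [-0.2094 -0.     -0.0014] 12.0deg j [-0.72  0.52  0.33  1.33 -0.17  1.32  1.06]
tool_pos: [0.6145, 0.3025, 0.2146]
force: [0.7, 0.5, -1.6]
force: [-0.2, -0.5, -1.7]
t 17.0 pos [0.6154 0.3032 0.2162] x-ang 82.97 zaxis [ 0.206 -0.025 -0.978] F [-0.2 -0.5 -1.7] T [ 0.05  0.23 -0.04] open 0.15
dp [-0.0002 -0.0018  0.0091] |0.009| turn [-0.0004 -0.0006 -0.0006] 0.1deg j [-0.86  0.46  0.37  1.62 -0.04  0.92  0.93]
t 17.0 pos [0.6154 0.3032 0.2162] x-ang 82.97 zaxis [ 0.206 -0.025 -0.978] F [-0.2 -0.5 -1.7] T [ 0.05  0.23 -0.04] open 0.15
dp [-0.0003 -0.0128  0.0103] |0.016| turn [-0.2273 -0.0005 -0.0007] 13.0deg j [-0.86  0.46  0.37  1.62 -0.04  0.92  0.93]
t 17.0 pos [0.6154 0.3032 0.2162] x-ang 82.97 zaxis [ 0.206 -0.025 -0.978] F [-0.2 -0.5 -1.7] T [ 0.05  0.23 -0.04] open 0.15
dp [-0.0003 -0.0265 -0.0023] |0.027| turn [-4.891e-01 -4.000e-04 -8.000e-04] 28.0deg j [-0.86  0.46  0.37  1.62 -0.04  0.92  0.93]
t 17.0 pos [0.6154 0.3032 0.2162] x-ang 82.97 zaxis [ 0.206 -0.025 -0.978] F [-0.2 -0.5 -1.7] T [ 0.05  0.23 -0.04] open 0.15
dp [-0.0003 -0.0377 -0.0088] |0.039| turn [-6.985e-01 -4.000e-04 -8.000e-04] 40.0deg j [-0.86  0.46  0.37  1.62 -0.04  0.92  0.93]
```

```bash

python3 -m crank '{"hand":[-1,-1,-1,-1,-1],"dp":[[0,-0.001,0.006],[0,-0.003,0.009],[0,-0.006,0.01],[0,-0.0095,0.0105],[0,-0.0128,0.0103]],"turn":[[0,0,0],[-0.04,0,0],[-0.1,0,0],[-0.165,0,0],[-0.227,0,0]]}' | grep -E "force|pos"
python3 goal.py 0.5892 0.3061 0.213 83 -40; python3 goal.py 0.577 0.3076 0.217 83 -52
python3 - <<'E'
from h import *
snap('scene','s10.png'); cv2.imwrite('pics/c10.png',cv2.resize(cv2.imread('pics/s10.png')[20:200,260:440],(540,540)))
E
```

```text
tool_pos: [0.6065, 0.3044, 0.2038]
force: [1.4, -1.3, 0.6]
t 17.5 pos [0.6065 0.3044 0.2038] x-ang 82.91 zaxis [ 0.423 -0.051 -0.905] F [ 1.4 -1.3  0.6] T [-0.17  0.47 -0.01] open 0.15
dp [-0.0005 -0.0118 -0.0157] |0.020| turn [-0.2579 -0.0011 -0.0026] 14.8deg j [-1.09  0.4   0.51  1.85  0.19  0.62  0.66]
t 17.5 pos [0.6065 0.3044 0.2038] x-ang 82.91 zaxis [ 0.423 -0.051 -0.905] F [ 1.4 -1.3  0.6] T [-0.17  0.47 -0.01] open 0.15
dp [-0.0005 -0.0212 -0.0245] |0.032| turn [-0.4673 -0.0008 -0.0027] 26.8deg j [-1.09  0.4   0.51  1.85  0.19  0.62  0.66]
```

View pics/c10.png

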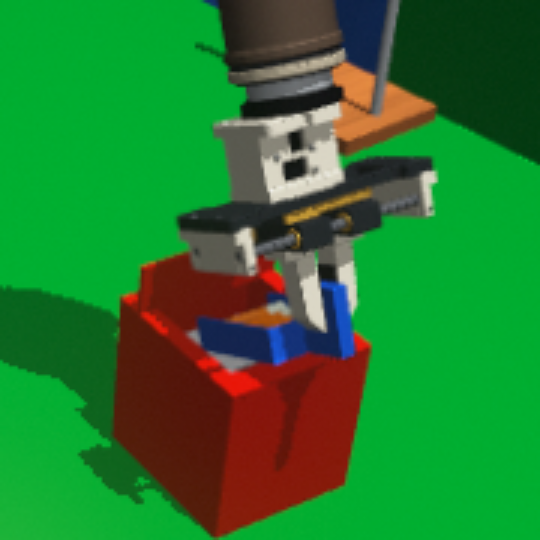

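The crop shows the tray tilted with its lip in the opening (~(225,355)), pressing the flap with about 2–3 N. I keep tipping.

```bash

python3 -m crank '{"hand":[-1,-1,-1,-1,-1],"dp":[[0,-0.0025,-0.003],[0,-0.005,-0.006],[0,-0.0075,-0.009],[0,-0.01,-0.0125],[0,-0.0118,-0.0157]],"turn":[[-0.05,0,0],[-0.1,0,0],[-0.155,0,-0.001],[-0.21,0,-0.001],[-0.258,-0.001,-0.002]]}' | grep -E "force|pos"
python3 goal.py 0.577 0.3076 0.217 83 -52
```

```text
tool_pos: [0.5888, 0.3072, 0.2133]
force: [-0.6, 0.4, 0.1]
t 18.05 pos [0.5888 0.3072 0.2133] x-ang 82.99 zaxis [ 0.637 -0.078 -0.767] F [-0.6  0.4  0.1] T [0.12 1.1  0.  ] open 0.149
dp [-0.001  -0.0067 -0.0104] |0.012| turn [-2.105e-01  0.000e+00 -1.000e-04] 12.1deg j [-1.52  0.43  0.88  2.07  0.56  0.37  0.19]
```

```bash

python3 -m crank '{"hand":[-1,-1,-1,-1,-1],"dp":[[0,-0.0015,-0.002],[0,-0.003,-0.004],[0,-0.0045,-0.0065],[0,-0.0058,-0.0088],[0,-0.0067,-0.0104]],"turn":[[-0.045,0,0],[-0.09,0,0],[-0.135,0,0],[-0.175,0,0],[-0.21,0,0]]}' | grep -E "force|pos"
python3 -m crank '{"hand":[-1,-1,-1],"dp":[[0,0,0],[0,0,0],[0,0,0]],"turn":[[0,0,0],[0,0,0],[0,0,0]]}' | grep -E "force|pos"
python3 goal.py 0.577 0.3076 0.217 83 -52
python3 - <<'E'
from h import *
for n in('scene','top','wrist'): snap(n,n+'11.png')
a=cv2.resize(cv2.imread('pics/scene11.png')[40:200,270:430],(400,400)); b=cv2.resize(cv2.imread('pics/top11.png')[160:270,50:160],(400,400))
cv2.imwrite('pics/c11.png',np.hstack([a,b]))
E
```

```text
tool_pos: [0.5766, 0.3092, 0.2163]
force: [-2.7, -0.1, 0.4]
tool_pos: [0.5767, 0.3089, 0.216]
force: [-4.8, 1.6, -0.0]
t 18.85 pos [0.5767 0.3089 0.216 ] x-ang 83.08 zaxis [ 0.78  -0.095 -0.619] F [-4.8  1.6 -0. ] T [0.35 2.   0.13] open 0.152
dp [-0.0012  0.001  -0.0002] |0.002| turn [-0.0038 -0.0008  0.0013] 0.2deg j [-1.82  0.67  1.23  2.22  0.88  0.12 -0.27]
```

View pics/c11.png

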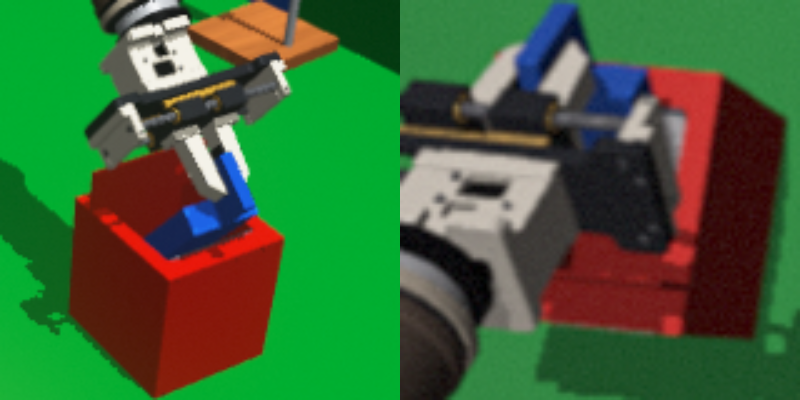

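The crop shows the tray steeply tipped into the open flap with no vials visible in the visible part; joint 6 is at its lower limit, so I go no further. I check for amber numerically and then retreat.

```bash
cat > amb.py <<'E'
import sys
from h import *
for n in sys.argv[1:]:
    d=load(n); hsv=cv2.cvtColor(d['image'],cv2.COLOR_RGB2HSV); H,S,V=[hsv[...,i].astype(int) for i in range(3)]; W=cloud(d)
    m=(H>5)&(H<16)&(S>130)&(V>50)&(W[...,1]>.2)&(W[...,1]<.5)&(W[...,0]<.75)&(W[...,0]>.35)&(d['z_map']>0)
    k,l,s,c=cv2.connectedComponentsWithStats(m.astype(np.uint8)); print(n,[(int(s[i,4]),c[i].round().tolist(),W[l==i].mean(0).round(3).tolist()) for i in range(1,k) if s[i,4]>5])
E
python3 amb.py scene9.png s10.png scene11.png top11.png wrist11.png
python3 -m crank '{"hand":[-1,-1],"dp":[[0,0,0],[0,0,0]],"turn":[[0.02,0,0],[0.02,0,0]]}' | grep -E "force|pos"
python3 goal.py 0.5892 0.3061 0.213 83 -40
```

```text
scene9.png [(117, [356.0, 94.0], [0.567, 0.288, 0.28]), (1328, [313.0, 156.0], [0.485, 0.251, 0.071])]
s10.png [(14, [312.0, 111.0], [0.453, 0.268, 0.184]), (1199, [313.0, 162.0], [0.49, 0.249, 0.058]), (83, [346.0, 125.0], [0.533, 0.309, 0.169])]
scene11.png [(7, [307.0, 112.0], [0.449, 0.254, 0.184]), (1174, [313.0, 162.0], [0.492, 0.248, 0.057])]
top11.png []
wrist11.png [(17, [74.0, 25.0], [0.457, 0.277, 0.189]), (7, [443.0, 25.0], [0.463, 0.365, 0.194]), (12, [56.0, 26.0], [0.452, 0.276, 0.194]), (6, [460.0, 26.0], [0.464, 0.37, 0.194]), (6, [86.0, 36.0], [0.491, 0.249, 0.149]), (6, [424.0, 38.0], [0.508, 0.387, 0.149]), (6, [92.0, 46.0], [0.495, 0.248, 0.149]), (6, [418.0, 50.0], [0.54, 0.4, 0.124]), (8, [100.0, 60.0], [0.504, 0.247, 0.149]), (6, [410.0, 64.0], [0.549, 0.399, 0.124]), (6, [108.0, 76.0], [0.513, 0.246, 0.149]), (8, [118.0, 92.0], [0.525, 0.245, 0.149]), (6, [392.0, 96.0], [0.576, 0.395, 0.124]), (10, [131.0, 116.0], [0.545, 0.242, 0.149]), (16, [363.0, 143.0], [0.59, 0.376, 0.149]), (8, [338.0, 147.0], [0.594, 0.361, 0.149])]
tool_pos: [0.5769, 0.3083, 0.2168]
force: [-1.4, -0.2, 1.4]
t 19.2 pos [0.5769 0.3083 0.2168] x-ang 82.99 zaxis [ 0.768 -0.094 -0.634] F [-1.4 -0.2  1.4] T [ 0.06  0.92 -0.  ] open 0.149
dp [-0.0006  0.005   0.012 ] |0.013| turn [ 0.1861 -0.0007 -0.0008] 10.7deg j [-1.8   0.63  1.19  2.21  0.88  0.16 -0.25]
```

```bash

python3 -m crank '{"hand":[-1,-1,-1,-1,-1],"dp":[[0,0.001,0.0024],[0,0.002,0.0048],[0,0.003,0.0072],[0,0.004,0.0096],[0,0.005,0.012]],"turn":[[0.037,0,0],[0.075,0,0],[0.112,0,0],[0.15,0,0],[0.186,0,0]]}' | grep -E "force|pos"
python3 goal.py 0.6051 0.3041 0.2085 83 -25
python3 - <<'E'
from h import *
snap('wrist','w12.png');snap('scene','s12.png')
cv2.imwrite('pics/c12.png',np.hstack([cv2.imread('pics/w12.png')[0:300,80:430],cv2.resize(cv2.imread('pics/s12.png')[50:200,270:420],(300,300))]))
E
python3 amb.py s12.png
```

```text
tool_pos: [0.5883, 0.3068, 0.2122]
force: [-3.4, 0.7, -0.5]
t 19.7 pos [0.5883 0.3068 0.2122] x-ang 83.03 zaxis [ 0.637 -0.078 -0.767] F [-3.4  0.7 -0.5] T [0.31 1.71 0.  ] open 0.15
dp [-0.0006  0.0107  0.0137] |0.017| turn [ 2.601e-01 -2.000e-04  5.000e-04] 14.9deg j [-1.45  0.4   0.77  2.07  0.69  0.41  0.07]
s12.png [(1239, [313.0, 162.0], [0.492, 0.248, 0.059])]
```

View pics/c12.png

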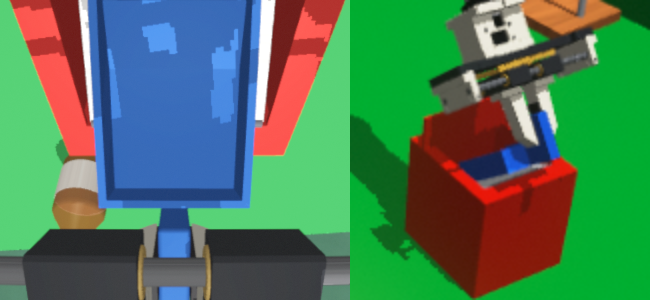

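The tray is empty (bare floor at cols 100–250), with the amber bottle untouched at the lower left. I retreat along the same path so the flap can close.

```bash

python3 -m crank '{"hand":[-1,-1,-1,-1,-1],"dp":[[0,0.002,0.002],[0,0.004,0.005],[0,0.006,0.007],[0,0.008,0.01],[0,0.0107,0.0125]],"turn":[[0.05,0,0],[0.1,0,0],[0.155,0,0],[0.21,0,0],[0.26,0,0]]}' | grep -E "force|pos"
python3 goal.py 0.6155 0.3029 0.225 83 -10
```

```text
tool_pos: [0.6045, 0.3045, 0.2086]
force: [-0.4, -0.4, 0.2]
t 20.3 pos [0.6045 0.3045 0.2086] x-ang 83.0 zaxis [ 0.419 -0.054 -0.906] F [-0.4 -0.4  0.2] T [0.11 0.98 0.08] open 0.153
dp [-0.0003  0.017  -0.0102] |0.020| turn [0.2621 0.0022 0.0006] 15.0deg j [-1.02  0.38  0.4   1.84  0.26  0.65  0.59]
```

```bash

python3 -m crank '{"hand":[-1,-1,-1,-1,-1],"dp":[[0,0.003,-0.001],[0,0.006,-0.003],[0,0.01,-0.005],[0,0.014,-0.007],[0,0.017,-0.0102]],"turn":[[0.05,0,0],[0.1,0,0],[0.155,0,0],[0.21,0,0],[0.262,0.002,0]]}' | grep -E "force|pos"
python3 goal.py 0.6226 0.301 0.3 83 0
python3 -m crank '{"hand":[-1,-1,-1,-1,-1],"dp":[[0,0.005,-0.01],[0,0.01,-0.025],[0,0.015,-0.042],[0,0.02,-0.058],[0,0.021,-0.074]],"turn":[[0.03,0,0],[0.07,0,0],[0.11,0,0],[0.15,0,0],[0.175,0,0]]}' | grep -E "force|pos"
python3 goal.py 0.6226 0.301 0.28 82.4 0
python3 - <<'E'
from m import *
for n in('top','scene'):
    d=snap(n,n+'13.png'); hsv=cv2.cvtColor(d['image'],cv2.COLOR_RGB2HSV); H,S,V=[hsv[...,i].astype(int) for i in range(3)]; W=cloud(d); x,y,z=[W[...,i] for i in range(3)]
    f=(S<60)&(V>80)&(abs(z-.15)<.03)&(y>.24)&(y<.4)&(x>.4)&(x<.62); print(n,f.sum(),np.percentile(z[f],[2,50,98]).round(4),[W[f][:,i].min().round(3) for i in(0,1)],[W[f][:,i].max().round(3) for i in (0,1)])
E
python3 amb.py top13.png scene13.png
```

```text
tool_pos: [0.616, 0.3026, 0.2245]
force: [-0.6, -1.2, -2.0]
t 20.8 pos [0.616  0.3026 0.2245] x-ang 82.97 zaxis [ 0.172 -0.024 -0.985] F [-0.6 -1.2 -2. ] T [0.04 0.15 0.05] open 0.149
dp [-0.0009  0.0198 -0.0732] |0.076| turn [ 0.1749  0.0023 -0.0003] 10.0deg j [-0.78  0.46  0.27  1.58 -0.01  0.98  0.91]
tool_pos: [0.6243, 0.3012, 0.3011]
force: [-0.5, 0.1, -1.0]
t 21.3 pos [0.6243 0.3012 0.3011] x-ang 82.89 zaxis [ 0.001 -0.004 -1.   ] F [-0.5  0.1 -1. ] T [-0.03 -0.15 -0.05] open 0.149
dp [-0.0003 -0.0017  0.0211] |0.021| turn [0.0011 0.0038 0.0085] 0.5deg j [-0.68  0.51  0.25  1.28 -0.12  1.36  1.01]
top 1795 [0.1459 0.1489 0.1515] [np.float64(0.457), np.float64(0.262)] [np.float64(0.562), np.float64(0.387)]
scene 919 [0.1451 0.1487 0.1519] [np.float64(0.457), np.float64(0.259)] [np.float64(0.565), np.float64(0.373)]
top13.png [(9, [104.0, 177.0], [0.587, 0.315, 0.149]), (8, [114.0, 178.0], [0.584, 0.294, 0.149]), (6, [70.0, 212.0], [0.51, 0.387, 0.15]), (6, [64.0, 244.0], [0.439, 0.394, 0.149]), (9, [85.0, 247.0], [0.432, 0.348, 0.15])]
scene13.png [(1389, [313.0, 155.0], [0.485, 0.251, 0.075])]
```

```bash
python3 goal.py 0.5592 -0.3263 0.25 82.43 0
python3 -m crank '{"hand":[-1,-1,-1,-1,-1],"dp":[[-0.02,0,0],[-0.055,0.001,0.002],[-0.095,0.001,0.005],[-0.135,0.002,0.01],[-0.177,0.003,0.012]],"turn":[[0,0,0],[0,0.001,0.002],[0,0.002,0.004],[0,0.003,0.006],[0.001,0.004,0.008]]}' | grep -E "force|pos"
python3 -m crank '{"hand":[-1,-1,-1,-1,-1],"dp":[[-0.042,0.001,0],[-0.084,0.001,0],[-0.126,0.002,0],[-0.168,0.002,0],[-0.21,0.003,0]],"turn":[[0,0,0],[0,0,0],[0,0,0],[0,0,0],[0,0,0]]}' | grep -E "force|pos"
python3 goal.py 0.5592 -0.3263 0.25 82.43 0
```

```text
t 21.4 pos [0.6251 0.3018 0.3027] x-ang 82.91 zaxis [ 0.004 -0.002 -1.   ] F [ 1.4  0.5 -2.3] T [ 0.01 -0.13 -0.01] open 0.148
dp [-0.6314  0.0119  0.0535] |0.634| turn [0.0047 0.0012 0.0083] 0.6deg j [-0.68  0.51  0.25  1.28 -0.12  1.36  1.01]
tool_pos: [0.6038, 0.1251, 0.2878]
force: [0.7, -0.3, -2.2]
tool_pos: [0.5798, -0.0838, 0.2875]
force: [0.8, 0.5, -2.3]
t 22.4 pos [ 0.5798 -0.0838  0.2875] x-ang 82.58 zaxis [-0.     0.002 -1.   ] F [ 0.8  0.5 -2.3] T [ 0.01 -0.15 -0.01] open 0.149
dp [-0.2432  0.0109  0.0369] |0.246| turn [-0.0004 -0.0024  0.0027] 0.2deg j [-0.2   0.33  0.34  1.6  -0.12  1.23  1.61]
```

```bash

python3 -m crank '{"hand":[-1,-1,-1,-1,-1],"dp":[[-0.042,0.002,0.003],[-0.084,0.004,0.008],[-0.124,0.005,0.014],[-0.16,0.007,0.022],[-0.19,0.008,0.028]],"turn":[[0,0,0],[0,-0.001,0.001],[0,-0.002,0.002],[0,-0.002,0.002],[0,-0.002,0.002]]}' | grep -E "force|pos"
python3 -m crank '{"hand":[-1,-1,-1,-1,-1],"dp":[[-0.025,0.001,0.003],[-0.042,0.002,0.006],[-0.05,0.003,0.009],[-0.053,0.003,0.01],[-0.053,0.003,0.01]],"turn":[[0,0,0],[0,0,0],[0,0,0],[0,0,0],[0,0,0]]}' | grep -E "force|pos"
python3 goal.py 0.5592 -0.3263 0.072 82.43 0
python3 - <<'E'
from m import *
for f,zz,zf in(('wrist7.png',.078,.054),):
    pass
d=snap('wrist','w14.png'); snap('top','t14.png')
for n in('wrist7.png','w14.png'):
    d=load(n); hsv=cv2.cvtColor(d['image'],cv2.COLOR_RGB2HSV); H,S,V=[hsv[...,i].astype(int) for i in range(3)]; W=cloud(d); x,y,z=[W[...,i] for i in range(3)]
    blu=(H>105)&(H<130)&(S>120)&(d['z_map']>0)&(np.arange(384)[:,None]<250); zt=.078 if '7' in n else None
    if zt is None: h=np.histogram(z[blu],np.arange(.15,.35,.002)); print([(round(h[1][i],3),int(h[0][i])) for i in np.argsort(-h[0])[:8]])
E
```

```text
tool_pos: [0.5631, -0.2738, 0.2581]
force: [-0.1, -0.5, -1.5]
tool_pos: [0.5609, -0.3232, 0.2497]
force: [1.0, -0.3, -1.8]
t 23.4 pos [ 0.5609 -0.3232  0.2497] x-ang 82.57 zaxis [ 0.     0.003 -1.   ] F [ 1.  -0.3 -1.8] T [ 0.02 -0.08  0.05] open 0.147
dp [-0.0038 -0.0013  0.1777] |0.178| turn [ 0.     -0.003   0.0025] 0.2deg j [ 0.18  0.47  0.4   1.5  -0.19  1.21  2.05]
[(np.float64(0.23), 13576), (np.float64(0.254), 3893), (np.float64(0.232), 2373), (np.float64(0.238), 2292), (np.float64(0.24), 2083), (np.float64(0.236), 2045), (np.float64(0.234), 1897), (np.float64(0.228), 1684)]
```

```bash
python3 - <<'E'
from m import *
d=load('w14.png'); hsv=cv2.cvtColor(d['image'],cv2.COLOR_RGB2HSV); H,S,V=[hsv[...,i].astype(int) for i in range(3)]; W=cloud(d); z=W[...,2]
blu=(H>105)&(H<130)&(S>120)&(d['z_map']>0)&(np.arange(384)[:,None]<250)
w=blu&(abs(z-.255)<.006); P=W[w]; u=np.array([.991,-.131]); q=(P[:,:2]-[.5609,-.3232])@u; v=(P[:,:2]-[.5609,-.3232])@np.array([.131,.991])
print('wall slope',np.linalg.lstsq(np.c_[q,v,np.ones(len(q))],P[:,2],rcond=None)[0].round(4),np.median(P[:,2]),'x range',np.percentile(q,[.5,99.5]).round(4),'y',np.percentile(v,[.5,99.5]).round(4),rect(d,w,.2545))
E
python3 -m crank '{"hand":[-1,-1,-1,-1,-1],"dp":[[-0.002,0,0.02],[-0.0035,-0.001,0.06],[-0.0035,-0.001,0.1],[-0.0035,-0.0013,0.135],[-0.0035,-0.0013,0.16]],"turn":[[0,0,0],[0,-0.003,0.002],[0,-0.003,0.002],[0,-0.003,0.002],[0,-0.003,0.002]]}' | grep -E "force|pos"
python3 -m crank '{"hand":[-1,-1],"dp":[[0,0,0.002],[0,0,0.004]],"turn":[[0,0,0],[0,0,0]]}' | grep -E "force|pos"
python3 goal.py 0.5592 -0.3263 0.073 82.43 0
```

```text
wall slope [0.002  0.0031 0.2543] 0.25455487389665576 x range [-0.117  -0.0216] y [-0.0391  0.0365] (array([ 493.1, -315.5]), array([76.1, 98.3]), 82.6)
tool_pos: [0.5588, -0.3251, 0.0881]
force: [0.3, -0.6, -1.8]
tool_pos: [0.5597, -0.3264, 0.0869]
force: [0.5, -0.1, -1.9]
t 24.2 pos [ 0.5597 -0.3264  0.0869] x-ang 82.47 zaxis [ 0.001 -0.    -1.   ] F [ 0.5 -0.1 -1.9] T [-0.02 -0.13  0.03] open 0.147
dp [ 0.0001 -0.0005  0.0139] |0.014| turn [0.0009 0.0002 0.0007] 0.1deg j [ 0.22  0.62  0.35  1.68 -0.26  0.88  2.11]
```

```bash

python3 -m crank '{"hand":[-1,-1,-1,-1,-1],"dp":[[0,-0.0005,0.004],[0,-0.0005,0.008],[0,-0.0005,0.0105],[0,-0.0005,0.012],[0,-0.0005,0.0125]],"turn":[[0,0,0],[0,0,0],[0,0,0],[0,0,0],[0,0,0]]}' | grep -E "force|pos"
python3 -m crank '{"hand":[-1,-1],"dp":[[0,0,0.0005],[0,0,0.0005]],"turn":[[0,0,0],[0,0,0]]}' | grep -E "force|pos"
python3 -m crank '{"hand":[-1,-1],"dp":[[0,0,0.0005],[0,0,0.0005]],"turn":[[0,0,0],[0,0,0]]}' | grep -E "force|pos"
```

```text
tool_pos: [0.5586, -0.327, 0.0738]
force: [-0.1, 1.2, -1.3]
tool_pos: [0.5586, -0.327, 0.0733]
force: [-0.2, -0.4, -1.4]
tool_pos: [0.5586, -0.3269, 0.0727]
force: [0.1, -0.8, -1.6]
```

```bash

python3 -m crank '{"hand":[-1,-1],"dp":[[0,0,0.0005],[0,0,0.0005]],"turn":[[0,0,0],[0,0,0]]}' | grep -E "force|pos"
python3 -m crank '{"hand":[-1,-1],"dp":[[0,0,0.0005],[0,0,0.0005]],"turn":[[0,0,0],[0,0,0]]}' | grep -E "force|pos"
```

```text
tool_pos: [0.5586, -0.327, 0.0722]
force: [-0.0, -0.3, -0.8]
tool_pos: [0.5586, -0.3269, 0.072]
force: [-1.5, 1.1, 1.5]
```

```bash

python3 -m crank '{"hand":[-1,-0.85,-0.7,-0.5,-0.3],"dp":[[0,0,0],[0,0,0],[0,0,0],[0,0,0],[0,0,0]],"turn":[[0,0,0],[0,0,0],[0,0,0],[0,0,0],[0,0,0]]}' 5| grep -E "force|pos|open"
python3 -m crank '{"hand":[-0.2,-0.2,-0.2,-0.1,0],"dp":[[0,0,-0.003],[0,0,-0.015],[0,0,-0.04],[0,0,-0.08],[0,0,-0.12]],"turn":[[0,0,0],[0,0,0],[0,0,0],[0,0,0],[0,0,0]]}' | grep -E "force|pos|open"
python3 -m crank '{"hand":[0,0,0,0],"dp":[[0,0,-0.03],[0,0,-0.06],[0,0,-0.08],[0,0,-0.08]],"turn":[[0,0,0],[0,0,0],[0,0,0],[0,0,0]]}' | grep -E "force|pos|open"
python3 - <<'E'
from m import *
for n in('top','scene','wrist'):
    d=snap(n,n+'15.png')
for n in('top5.png','top15.png','scene5.png','scene15.png','w6.png','wrist15.png'):
    d=load(n); hsv=cv2.cvtColor(d['image'],cv2.COLOR_RGB2HSV); H,S,V=[hsv[...,i].astype(int) for i in range(3)]; W=cloud(d); x,y,z=[W[...,i] for i in range(3)]
    blu=(H>105)&(H<130)&(S>120)&(abs(x-.5)<.2)&(y<-.1)&(y>-.5)&(np.arange(384)[:,None]<240 if 'w' in n else True)
    f=blu&(abs(z-.106)<.004); w=blu&(abs(z-.078)<.004); print(n,'fin',f.sum(),rect(d,f,.106) if f.any() else '','walls',rect(d,w,.078))
a=cv2.imread('pics/scene15.png'); cv2.imwrite('pics/c15.png',np.hstack([cv2.resize(a[:,:420],(460,420)),cv2.resize(cv2.imread('pics/top15.png')[140:290,50:150],(280,420))]))
for nm,p in(('amber',(182,118)),('flask',(310,120)),('jar',(190,284))):
    A,B=[load(k)['image'][p[1]-25:p[1]+25,p[0]-25:p[0]+25].astype(int) for k in('top0.png','top15.png')]; print(nm,abs(A-B).mean().round(2))
E
python3 goal.py 0.5 -0.3 0.25 82 0
```

```text
tool_pos: [0.5587, -0.327, 0.0716]
force: [-0.1, 0.9, 0.7]
opening: 0.282
tool_pos: [0.5582, -0.3269, 0.1937]
force: [1.0, 0.1, -0.1]
opening: 0.483
tool_pos: [0.5596, -0.328, 0.2763]
force: [-0.0, -0.7, -0.8]
opening: 0.498
top5.png fin 112 (array([ 558.9, -324.9]), array([13.8, 41.3]), 85.3) walls (array([ 507.8, -319.2]), array([ 77. , 139.9]), 82.0)
top15.png fin 119 (array([ 557.9, -325.5]), array([14.7, 43.8]), 81.8) walls (array([ 492. , -317.7]), array([ 76.9, 107.9]), 81.9)
scene5.png fin 128 (array([ 563.2, -327.9]), array([14.2, 45.4]), 81.8) walls (array([ 498.1, -355.3]), array([90. , 29.7]), 11.4)
scene15.png fin 139 (array([ 562.1, -328.5]), array([14.4, 46.6]), 82.3) walls (array([ 500.9, -285.6]), array([26.5, 98.7]), 66.7)
w6.png fin 861 (array([ 558.1, -327.8]), array([13.7, 42.5]), 82.2) walls (array([ 489.2, -318.1]), array([ 75.8, 100.9]), 82.5)
wrist15.png fin 549 (array([ 557.8, -328.5]), array([13.5, 43.7]), 82.7) walls (array([ 487.8, -318.6]), array([75.6, 99.5]), 82.4)
amber 5.42
flask 6.12
jar 7.11
t 27.05 pos [ 0.5581 -0.3266  0.2715] x-ang 82.41 zaxis [ 0. -0. -1.] F [-0.6 -0.3 -0.5] T [-0.03  0.03 -0.  ] open 0.497
dp [ 0.0187 -0.0611  0.0214] |0.067| turn [0.0001 0.     0.0072] 0.4deg j [ 0.18  0.45  0.41  1.47 -0.19  1.25  2.05]
```

View pics/c15.png

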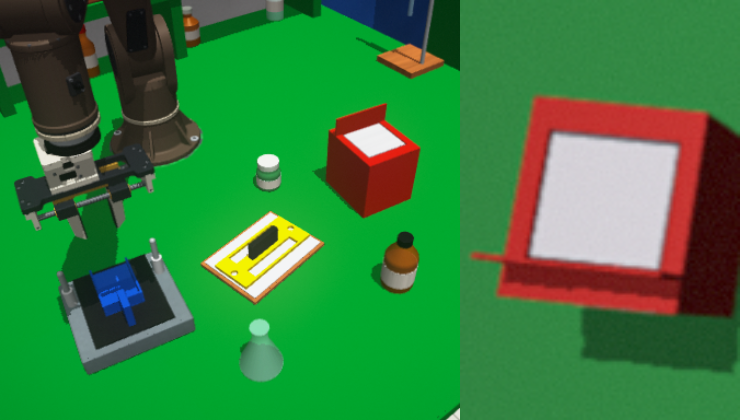

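The tray stands on the shaker deck within about 1 mm of where it was (fin at (130,305) in the crop). The plate lies centred on the board, the flap is shut and clear, and the bystanders have not moved. I hand the job in.

```bash
python3 -c "
from cell import manip
print(manip.sign_off())"
```

```text
the job is handed in; nothing more can be done
None
```

The job is handed in at about 27 s of the 72 s allowed; the hand-in itself gives no verdict.

- **Plate:** I lifted it straight up off the pins with almost no side force and laid it on the board, flat and handle up. It sits within about 1–2 mm and 0.5° of the board's middle. The last millimetre of lowering pressed it with about 10 N for a moment before I backed off and released.
- **Vials:** I pushed the lip down on the flap with a few newtons and tipped the tray to about 52°. The tray then showed empty, the flap was flat again at z ≈ 0.149 m, and no vials showed on the flap. I could not see the vials inside the box, so that all three went in is inferred. Joint 6 read 0.12, its lower limit, at the steepest point, so I tipped no further.
- **Tray:** It is back on the shaker deck, with each camera giving its fin within about 1–1.5 mm of where it was before the lift.
- **Bystanders:** The bottle, flask and jar look where they were in the final views, and only small noise-level changes showed in the top picture.
- **Disagreement:** The cameras differ from each other by 2–3 mm, so I made the before-and-after checks camera by camera.

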